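# Stand the rail post in the square foot

### The job

Stand the tall tube post upright in the sleeve of the foot with the square plate, right down so that it rests on the plate, and let go of it. Keep hold of it until it is down (do not drop it in), and leave the short stub standing where it is.

Things in the scene. Friction and masses are not known exactly. Their poses are not given: they have to be found in the camera images.
- post_mid (a point): centre (half-way up) of the tall post: a loose galvanized steel tube 27 mm in diameter and 100 mm long with a thin flat black end cap, about 0.2 kg, standing upright on the worktop; z axis up along the tube; its lower end is 50 mm below this point and its top 50 mm above
- stub_mid (a point): centre (half-way up) of the short stub: the same tube and cap, loose, but only 60 mm long, standing upright on the worktop; not to be moved
- square_foot_mouth (a point): centre of the open mouth of the sleeve on the square foot, 36 mm above the worktop; the foot is a dark steel plate 80 x 80 mm and 6 mm thick, bolted to the worktop, with a vertical round sleeve in the middle (outside 48 mm, bore 41 mm in diameter, 30 mm deep from the mouth down to the plate, which is its floor); z axis up, x and y along the plate's sides. A post that is fully down has its centre 20 mm above this point
- round_foot_mouth (a point): centre of the mouth of the sleeve on the round foot, 36 mm above the worktop: the same sleeve on a round plate 84 mm in diameter, also bolted down; not wanted here

How it is judged:
On the way:
1. the tall post is lowered by the gripper into the sleeve of the square foot, its lower end within 15 mm of the plate while still held (horizontal distance between post_mid and square_foot_mouth below 0.014 m and z of post_mid in the frame of square_foot_mouth below 0.035 m and angle between post_mid's own z axis and vertical below 0.25 rad and contact force between the fingers and post above 0.5 N), for 0.05 s.
At the end, for the whole second after the job is handed in: The tall post stands at rest in the square foot's sleeve, its centre within 12 mm of the sleeve's axis and 15 to 25 mm above the mouth (its lower end on the plate), within 10 degrees of upright, released; the short stub is within 20 mm of where it stood (horizontal distance between post_mid and square_foot_mouth below 0.012 m and z of post_mid in the frame of square_foot_mouth between 0.015 and 0.025 m and angle between post_mid's own z axis and vertical below 0.17 rad and linear speed of post below 0.02 m/s and distance of stub_mid from where it was at the start of the episode below 0.02 m); the robot touches nothing.
It fails at once if the short stub is moved by more than 20 mm (distance of stub_mid from where it was at the start of the episode above 0.02 m).
It also fails if it takes over 38 s, if anything falls off the work surface, if the arm or the gripper's body presses on something with over 40 N, if the wrist force passes 120 N, or if a joint passes its speed limit or range.

### The arm

A 6-joint arm with a two-finger parallel gripper is mounted at the origin on the work surface. World frame = base frame: x ahead of the robot, y to its left, z up, the work surface at z = 0. Lengths are in m, angles in rad, forces in N, time in s.
With the tool pointing down it reaches from about 0.35 to 0.975 m from the base axis. Payload 7.1 kg.
Tool frame: the origin (TCP) lies midway between the tips of the shut fingers; the grasp point (between the pads) lies 19 mm behind it; z points along the fingers, y is the line along which they close (so a half turn about z gives the same grasp; the last joint's range is limited). The gripper opens to 88 mm and grips with 3 to 60 N. Pads are 20 mm wide; open, the fingers measure 115 mm over their backs; the gripper's body (75 mm by 178 mm) begins 61 mm behind the grasp point.
Start: joints at [-1.311, 0.423, 1.63, -0, 1.089, -0.019], TCP at [0.172, -0.601, 0.223] pointing down, gripper open.
Joint ranges: [-3, 3], [-0.9, 2.11], [0.09, 2.58], [-1.31, 4.45], [0.11, 2.69], [-2.54, 2.54]. Speed limits (rad/s): [2.39, 2.39, 3.01, 3.14, 3.14, 3.14].

### API

Orientations are given as a unit quaternion [w, x, y, z].
In Python, from station import move_pose, movel, movej, command_gripper, wait, inverse_kinematics, read_camera, camera_info, MotionError, job_done, get_time, get_joint_pos, get_qvel, get_effort, get_tcp_pos, get_ee_rot, get_ft_force, get_ft_torque, get_grip_width, get_finger_force gives the robot as it stands. Calls block until the motion is done:
- move_pose(position, orientation): joint-space move of the TCP to a pose.
- movel(position, frame=None, v=0.15, until_force=None): straight line of the TCP; frame=None keeps the orientation; v is the mean speed in m/s. With until_force (N) it stops when the force on the tool has changed by that much, and returns True; else False.
- movej(angles): joint-space move.
- command_gripper(opening): opening from 0.0 (shut) to 1.0 (fully open); the grip force is fixed at half the most; returns when the fingers have stopped.
- wait(seconds).
- inverse_kinematics(position, orientation): joint angles nearest the present ones, or None.
- read_camera(name): name is "scene" or "side" or "wrist"; returns the picture (384x512x3 uint8, red, green, blue); there is no depth.
- camera_info(name): a dict with "intrinsics" (3x3 intrinsics, pixels), "dist" ([k1, k2, p1, p2, k3] as OpenCV has them; the pictures are not rectified), "T" (4x4, takes a point from camera to world coordinates); the wrist camera has in their place "tool_from_camera" (4x4, takes a point from camera to tool coordinates, whose origin is the TCP and whose axes are the flange's). Camera axes: x right, y up, looking along -z (the intrinsics and any distortion apply to the point x, -y, -z); pixel columns grow to the right and rows downward; lengths in m; the calibration is good to about 2 mm. A picture is of the moment at which its call begins: read the wrist's pose just before it. camera_info takes no time and is no camera call.
A pose or a line that the arm cannot do raises MotionError and nothing moves.
- job_done(): hands the job in; it is judged then, once.
Readings, each from a call of its own:
- get_time(): time.
- get_joint_pos(): joint angles.
- get_qvel(): joint speeds.
- get_effort(): joint torques, N m.
- get_tcp_pos(): TCP position.
- get_ee_rot(): TCP orientation.
- get_ft_force(): force on the tool from outside, world axes, zero at the start.
- get_ft_torque(): the same for the moment, N m.
- get_grip_width(): opening from 0.0 (shut) to 1.0 (fully open).
- get_finger_force(): force on a finger pad.
Only numpy, scipy, OpenCV 4.12 (cv2) and the standard library are available. Lean on these libraries where they do the work, as an engineer would, in place of code of your own. Each camera call takes 0.05 s, during which the arm holds its last target. There are 200 camera calls.

## Working session

There is one attempt and no reset: what is moved stays moved. The work goes in short steps, each a Python script; the robot and the scene stay as the last script left them, time stands still between calls to the robot, and variables do not carry over. Pictures are saved under pics/ and viewed, at most 10 in all, crops included, and the job is handed in when it is done.

```bash
mkdir -p pics; python3 - <<'E'
from station import *
import cv2,numpy as np
a=[read_camera(n) for n in("scene","side","wrist")]
for n,i in zip("abc",a): cv2.imwrite(f"pics/{n}.png",cv2.resize(i[:,:,::-1],(800,600),interpolation=cv2.INTER_CUBIC))
for n in("scene","side","wrist"): print(n,camera_info(n))
print(get_time(),get_ee_rot())
E
```

```text
scene {'intrinsics': array([[477.42668343,   0.        , 257.39306092],
       [  0.        , 477.42668343, 190.06223374],
       [  0.        ,   0.        ,   1.        ]]), 'dist': array([-0.17700377,  0.        ,  0.        ,  0.        ,  0.        ]), 'T': array([[-0.27327424, -0.6380477 ,  0.71987244,  1.42734156],
       [ 0.96191235, -0.18652309,  0.19983435,  0.25171983],
       [ 0.00676898,  0.74706377,  0.66471791,  0.9238925 ],
       [ 0.        ,  0.        ,  0.        ,  1.        ]])}
side {'intrinsics': array([[470.99008621,   0.        , 254.8788169 ],
       [  0.        , 470.99008621, 195.50629427],
       [  0.        ,   0.        ,   1.        ]]), 'dist': array([-0.00443645,  0.        ,  0.        ,  0.        ,  0.        ]), 'T': array([[-0.72289898,  0.39927158, -0.56391424, -0.10402159],
       [-0.6908583 , -0.43123795,  0.58030048,  0.6699373 ],
       [-0.01148373,  0.80908345,  0.58758156,  0.75884503],
       [ 0.        ,  0.        ,  0.        ,  1.        ]])}
wrist {'intrinsics': array([[299.60170545,   0.        , 261.46003647],
       [  0.        , 299.60170545, 186.81319103],
       [  0.        ,   0.        ,   1.        ]]), 'dist': array([-0.06778458,  0.        ,  0.        ,  0.        ,  0.        ]), 'tool_from_camera': array([[-1.80544400e-03,  9.64906687e-01,  2.62586797e-01,
         7.33371300e-02],
       [ 9.99997912e-01,  1.49063053e-03,  1.39809339e-03,
         3.02265268e-04],
       [ 9.57609762e-04,  2.62588773e-01, -9.64907363e-01,
        -1.62535525e-01],
       [ 0.00000000e+00,  0.00000000e+00,  0.00000000e+00,
         1.00000000e+00]])}
0.15 [-5.79144442e-04  9.90297397e-01  1.38963030e-01 -7.74284856e-05]
```

View pics/a.png

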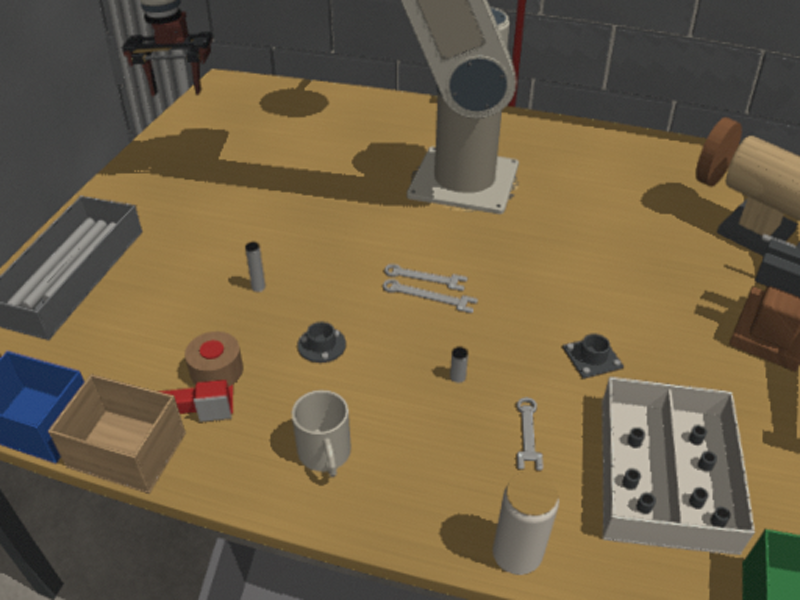

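View pics/b.png

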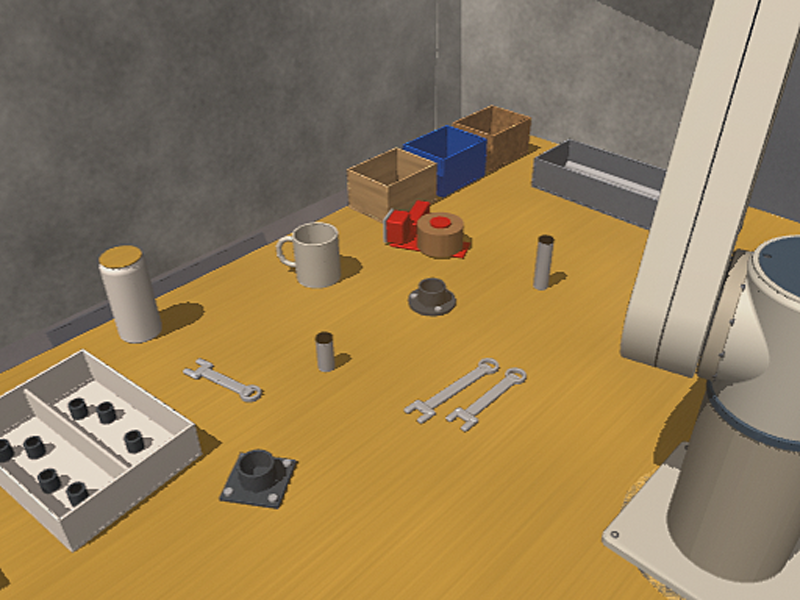

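The scene view (800x600) shows the tall post with top (253,246) and foot (258,289), the stub with top (460,352), the square foot's mouth at (597,343) and the round foot at (321,330). The side view shows the post top at (546,240), the stub top at (324,338), the square mouth at (257,458) and the round mouth at (432,285).

```bash
cat > h.py <<'E'
from station import *
import cv2,numpy as np
from scipy.spatial.transform import Rotation as R
def plane(name,uv,z,T=None):
    c=camera_info(name); T=c["T"] if T is None else T
    x,y=cv2.undistortPoints(np.array([[uv]],float),c["intrinsics"],c["dist"])[0,0]
    d=T[:3,:3]@[x,-y,-1]; o=T[:3,3]
    return (o+d*(z-o[2])/d[2])[:2]
def wristT():
    q=get_ee_rot(); T=np.eye(4); T[:3,:3]=R.from_quat([q[1],q[2],q[3],q[0]]).as_matrix(); T[:3,3]=get_tcp_pos()
    return T@camera_info("wrist")["tool_from_camera"]
def down(a): # tool z down, tool y at angle a from world y axis... x axis heading a
    m=np.array([[np.cos(a),np.sin(a),0],[np.sin(a),-np.cos(a),0],[0,0,-1]]).T
    m=np.column_stack([[np.cos(a),np.sin(a),0],[np.sin(a),-np.cos(a),0],[0,0,-1]])
    q=R.from_matrix(m).as_quat(); return [q[3],q[0],q[1],q[2]]
E
sed -i '/m=np.array(/d' h.py
python3 - <<'E'
from h import *
s=1.5625/1  # 800/512
for n,uv,z,l in [("scene",(253,246),.1,"post"),("side",(546,240),.1,"post"),("scene",(460,352),.06,"stub"),("side",(324,338),.06,"stub"),("scene",(597,343),.036,"sq"),("side",(257,458),.036,"sq"),("scene",(321,330),.036,"rd"),("side",(432,285),.036,"rd")]:
    p=plane(n,((uv[0]+.5)/s-.5,(uv[1]+.5)/s-.5),z); print(l,n,p.round(4),np.hypot(*p).round(3))
T=wristT();print(T.round(3)); print(R.from_quat(np.roll(get_ee_rot(),-1)).as_matrix().round(3), get_grip_width())
E
```

```text
post scene [ 0.4767 -0.2942] 0.56
post side [ 0.4748 -0.2941] 0.559
stub scene [0.5936 0.1175] 0.605
stub side [0.5923 0.1177] 0.604
sq scene [0.4855 0.3342] 0.589
sq side [0.4916 0.326 ] 0.59
rd scene [ 0.5858 -0.1258] 0.599
rd side [ 0.5894 -0.1279] 0.603
[[ 0.273  0.928  0.253  0.243]
 [-0.962  0.264  0.07  -0.581]
 [-0.002 -0.263  0.965  0.385]
 [ 0.     0.     0.     1.   ]]
[[ 0.961  0.275 -0.   ]
 [ 0.275 -0.961  0.001]
 [ 0.    -0.001 -1.   ]] 1.003379866563584
```

```bash
python3 - <<'E'
from h import *
p=[.4757,-.294]; o=down(np.arctan2(p[1],p[0])+np.pi/2)
move_pose([*p,.2],o)
print(movel([*p,.052],v=.12,until_force=8), get_tcp_pos())
command_gripper(0.0)
print(get_grip_width()*88,get_finger_force(),get_ft_force())
movel([*p,.25],v=.2)
print(get_grip_width()*88,get_finger_force(),get_ft_force())
# view pose: short of the square foot, camera ahead along the tangential direction
s=np.array([.4885,.330]); a=np.arctan2(s[1],s[0])+np.pi/2
c=s-0.13*np.array([np.cos(a),np.sin(a)])
move_pose([*c,.25],down(a))
T=wristT(); i=read_camera("wrist"); np.save("T.npy",T)
cv2.imwrite("pics/d.png",cv2.resize(i[:,:,::-1],(800,600),interpolation=cv2.INTER_CUBIC)); print(get_time(),get_tcp_pos(),get_joint_pos())
E
```

```text
False [ 0.47619232 -0.29432741  0.05267193]
26.242366491757963 30.000010281801224 [-0.27621163 -0.39431703  0.54351144]
26.843794248668566 29.99978832900524 [ 0.49437534 -0.6183429  -1.57765762]
7.175 [0.56159682 0.22124486 0.2499947 ] [ 3.55651411e-01  3.62369851e-01  1.65494063e+00 -1.76513152e-04
  1.12433793e+00 -2.36689614e-01]
```

View pics/d.png

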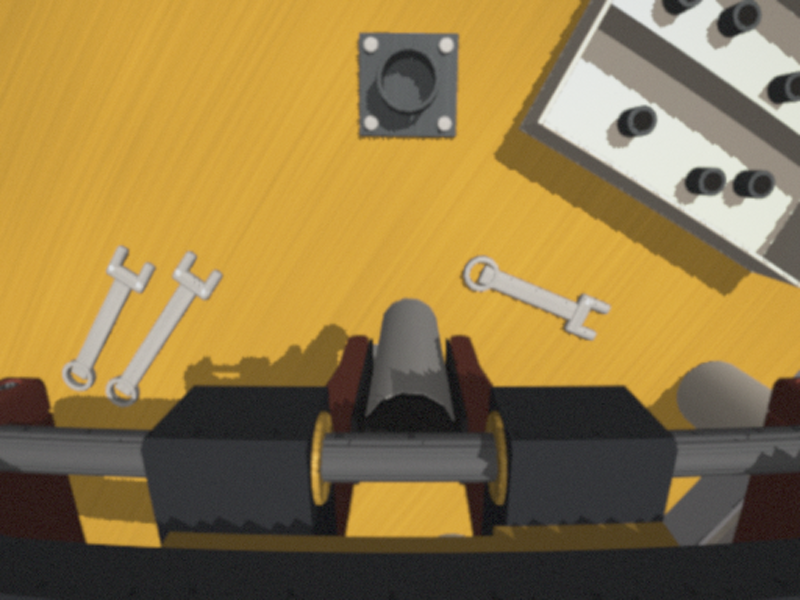

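The wrist view shows the held post, vertical between the pads, with its lower end near (408,302). The mouth's centre is at about (408,81), and the plate's corners are (360,34), (458,34), (457,137) and (360,137).

```bash
python3 - <<'E'
from h import *
T=np.load("T.npy"); s=1.5625
f=lambda u,v,z:plane("wrist",((u+.5)/s-.5,(v+.5)/s-.5),z,T)
print("mouth",f(408,81,.036)); 
c=np.array([f(*k,.006) for k in [(360,34),(458,34),(457,137),(360,137)]]); print("plate",c.mean(0),np.linalg.norm(np.diff(c,axis=0),axis=1))
print("L/R rim", np.linalg.norm(f(378,81,.036)-f(438,81,.036)))
print("post low far edge",f(408,298,.198)) 
p=f(408,81,.036); a=np.arctan2(p[1],p[0])+np.pi/2
move_pose([*p,.16],down(a))
wait(.2)
ims=[]
for n in("scene","side"):
    i=read_camera(n); u=(345,200) if n=="scene" else (100,215)
    ims.append(cv2.resize(i[u[1]-40:u[1]+80,u[0]-30 if n=='scene' else u[0]:][:, :130,::-1],(520,480),interpolation=cv2.INTER_CUBIC)); print(n,u[1]-40,u[0]-30 if n=='scene' else u[0])
cv2.imwrite("pics/e.png",cv2.resize(np.hstack(ims),(800,369)))
print(get_time(),get_tcp_pos(),get_finger_force())
E
```

```text
mouth [0.48800921 0.33244199]
plate [0.48795092 0.33353854] [0.07820907 0.0797611  0.08068277]
L/R rim 0.04512583713804076
post low far edge [0.55691723 0.23005676]
scene 160 315
side 175 100
8.1583 [0.48914652 0.3318557  0.16089055] 29.999774359166622
```

View pics/e.png

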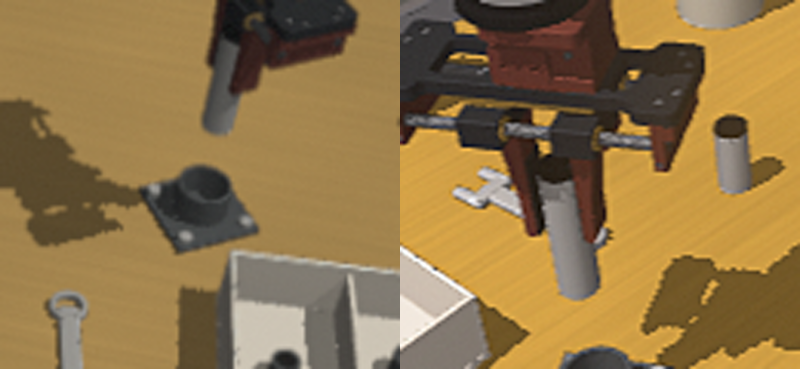

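The left half (scene) shows the post's lower end at about (217,128) above the mouth at (204,182). The right half (side) shows the post hanging upright with its lower end at about (578,291).

```bash
python3 - <<'E'
from h import *
k=400/130
g=lambda n,u,v,z:plane(n,((u+.5)/k-.5+(315 if n=="scene" else 100-130),(v+.5)/k-.5+(160 if n=="scene" else 175)),z)
print("post end",g("scene",217,126,.108),g("side",578,289,.108)); print("mouth",g("scene",204,182,.036))
p=np.array([.488,.3325])
movel([*p,.1],v=.1)
r=movel([*p,.05],v=.04,until_force=5); print(r,get_tcp_pos(),get_ft_force(),get_finger_force(),get_time())
E
```

```text
post end [0.49128152 0.33004365] [0.49247317 0.33067589]
mouth [0.48420408 0.33160282]
True [0.48781013 0.33239821 0.05751027] [-0.13691421 -0.1826532   1.9067201 ] 29.997725263237953 9.875
```

```bash
python3 - <<'E'
from h import *
wait(.2); command_gripper(1.0); wait(.3)
p=get_tcp_pos(); movel([p[0],p[1],.25],v=.12); wait(.5)
ims=[]
for n,(v,u) in (("scene",(160,315)),("side",(225,100))):
    i=read_camera(n); ims.append(cv2.resize(i[v:v+120,u:u+130,::-1],(400,369),interpolation=cv2.INTER_CUBIC))
cv2.imwrite("pics/f.png",np.hstack(ims)); print(get_time(),get_tcp_pos(),get_ft_force())
E
```

```text
13.775 [0.48712586 0.33193402 0.25003055] [ 0.36072911 -0.06137308  0.20560983]
```

View pics/f.png

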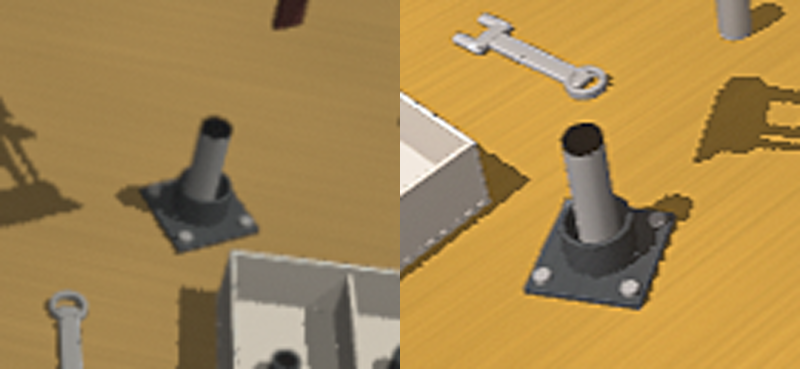

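Both views show the post standing upright in the square foot's sleeve, with its cap at (216,128) and (582,140) and the gripper clear. The stub hasn't moved.

```bash
python3 -c "
from station import *
print(job_done())"
```

```text
the job is handed in; nothing more can be done
None
```

The tall post stands upright and released in the square foot's sleeve, lowered while held until it touched the plate; the stub was left standing, and the job was handed in at about 14 s (no verdict was returned).

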